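Mirror the row of drill attachments into the other rack

ROBOT

A 6-joint arm with a two-finger parallel gripper is mounted at the origin on the work surface. World frame = base frame: x ahead of the robot, y to its left, z up, the work surface at z = 0. Lengths are in m, angles in rad, forces in N, time in s.
With the tool pointing down it reaches from about 0.35 to 1 m from the base axis. Payload 7.1 kg.
Tool frame: the origin (TCP) lies between the finger pads; the fingertips stand 17 mm ahead of it and the grasp point (between the pads) lies 2 mm behind it (r.tips_ahead is the distance from the TCP to the fingertips, in m); z points along the fingers, y is the line along which they close (so a half turn about z gives the same grasp; the last joint's range is limited). The gripper opens to 85 mm and grips with 20 to 120 N. Pads are 22 mm wide; open, the fingers measure 114 mm over their backs; the gripper's body (76 mm by 85 mm) begins 54 mm behind the grasp point. The pads swing forward as they close: fully open they stand 13 mm farther back than shut.
Start: joints at [1.17, 0.423, 1.63, -0, 1.089, -0.019], TCP at [0.233, 0.58, 0.248] pointing down, gripper open.
Joint ranges: [-3, 3], [-0.9, 2.11], [0.09, 2.58], [-1.31, 4.45], [0.11, 2.69], [-2.54, 2.54]. Speed limits (rad/s): [2.39, 2.39, 3.01, 3.14, 3.14, 3.14].

INTERFACE

Orientations are given as a unit quaternion [w, x, y, z].
In Python, from plant import r gives the robot as it stands.
- The arm moves only by the shell command python3 -m handwheel 'ROWS' [OPENING] [FORCE]. ROWS is JSON, a list that holds one entry, the list of rows, each a list of 6 numbers: the shift along the tool's x, y, z in mm, then the turn, a rotation vector about the tool's x, y, z in degrees. In form: [[[x, y, z, rx, ry, rz], ...]]. A call has 1 to 5 rows; each row is the pose to reach, as a shift and turn from the pose commanded when the call began, along the tool's axes at that moment; what a row does not reach only later rows make up. A row lasts 1/10 s, in which the tool goes at most 50 mm and 8.59 degrees, less where a joint would pass 70% of its speed; a pose out of reach is approached as far as the arm can. A call with a gripper value outside its range is refused whole. OPENING is the closure, from -1 (fully open) to 1 (shut), set as the call begins (- or left out, the last holds). The fingers move at their own pace and stop on an object; FORCE is the grip in N (left out, the last holds). Time passes only in rows, so rows that repeat a pose let the fingers close. It gives the time, the measured TCP pose, the force, the opening and the grip force at its end, in the units of the state.
- r.observe(): the state, without advancing time (a new reading comes with each control period).
- r.capture(name): name is "side" or "top"; returns a dict with "pixels" (480x640x3 uint8, red, green, blue), "vfov" (degrees; the focal length in pixels is half the picture's height over the tangent of half this angle, whatever the lens; pixels are square), "cx", "cy" (the principal point, pixels), "rvec" (rotation vector, rad) and "tvec" (3), from world to camera coordinates, as OpenCV has them. Camera axes: x right, y down, z forward; pixel columns grow to the right and rows downward; lengths in m; the calibration is good to about 2 mm. A picture is of the moment at which its call begins. There is no depth.
- r.job_done(): hands the job in; it is judged then, once.
Trained networks look in a picture, given as the dict that the camera call returned (one of the last four; its "shot" number tells which), for a name from the list of things; names that differ only in an ending like _2 or _b are one class to them, and where a whole thing is asked for, a point or a joint stands for the part that bears it (a point fixed in the world has none). Each returns a list of dicts, best first, with "conf" (0 to 1); they miss things now and then, are a little off and sometimes report something else, mostly with a low value. They report only what shows in the picture. A call takes as long as a camera call. They do not tell look-alikes from the thing itself.
- r.search_frame(target, picture): "centre" ([row, column] as shares, 0 to 1, of the picture: columns of its width, rows of its height, amid what is visible of it).
- r.tip_of(target, picture): "centre" ([row, column] as shares, 0 to 1, of the picture: columns of its width, rows of its height: a listed point, or the origin of a listed thing).
The state is a dict: "time": time; "joint_pos": joint angles; "joint_vel": joint speeds; "tau": joint torques, N m; "tcp_pos": TCP position; "ee_rot": TCP orientation; "force": force on the tool from outside, world axes, zero at the start; "moment": the same for the moment, N m; "width": finger opening in m; "grip_force": force on a finger pad.
Only numpy, scipy, OpenCV 4.12 (cv2) and the standard library are available. Lean on these libraries where they do the work, as an engineer would, in place of code of your own. Each camera call takes 0.05 s, during which the arm holds its last target. There are 200 camera calls.

TASK

The student sitting opposite takes the drill attachments from left to right, so move the four attachments (hole saw, cup brush, sanding drum, flap wheel) from the wooden rack with the white cells into the empty aluminium rack with the grey cells, one to a cell, in reversed order: what stands at the left end of the old rack goes to the right end of the new one, the second from the left to the second from the right, and so on. Leave each standing upright, shank up, flat on the floor of its cell, let go and still.

Things in the scene. Friction and masses are not known exactly. Their poses are not given: they have to be found in the camera images.
- hole_saw: Loose hole saw, standing teeth down: bright steel cup, 46 mm diameter, 36 mm high, closed top with four dark holes round a dark collar (up to 40 mm). Shank: plain round steel rod, 10 mm diameter, upright in the middle, 36 to 76 mm above the underside. Origin: centre of the underside; z up. Starts upright in an old cell, within 6 mm of its middle, at any yaw (it is round). About 150 g.
- cup_brush: Loose wire cup brush, standing bristles down: flared skirt of brass wires, 48 mm diameter at the foot, dark steel cap of 37 mm diameter; head 34 mm high. Shank: plain round steel rod, 10 mm diameter, upright in the middle, 34 to 74 mm above the underside. Origin: centre of the underside; z up. Starts upright in an old cell, within 6 mm of its middle, at any yaw (it is round). About 120 g.
- sanding_drum: Loose sanding drum: slim red-brown sleeve, 30 mm diameter, dark top face with steel nut; head 37 mm high; the slimmest of the four. Shank: plain round steel rod, 10 mm diameter, upright in the middle, 37 to 74 mm above the underside. Origin: centre of the underside; z up. Starts upright in an old cell, within 6 mm of its middle, at any yaw (it is round). About 80 g.
- flap_wheel: Loose flap wheel: low tan wheel with dark slanting radial flaps, 44 mm diameter; head 29 mm high with its hub. Shank: plain round steel rod, 10 mm diameter, upright in the middle, 29 to 70 mm above the underside. Origin: centre of the underside; z up. Starts upright in an old cell, within 6 mm of its middle, at any yaw (it is round). About 70 g.
- old_rack: Fixed wooden board 90 x 290 x 8 mm with a row of four white cells, where the attachments start; nearer or farther than the new rack. Origin: centre of its underside, on the table; z up, y along the row to the robot's left (within 0.15 rad of world y), x away from the robot. Cell middles at x = 0, y = +102, +34, -34, -102 mm.
- new_rack: Fixed aluminium board 90 x 290 x 8 mm with a row of four empty grey cells, 60 x 60 mm inside, floor 12 mm and wall tops 26 mm above the origin, walls 4 mm thick. Origin: centre of its underside, on the table; z up, y along the row to the robot's left (within 0.15 rad of world y), x away from it. Cell middles at x = 0, y = +102, +34, -34, -102 mm.
- cell_hole_saw: The white cell of the old rack in which the hole saw starts; it is fixed and so marks that place in the row. Open tray 68 x 68 x 18 mm, walls and floor 4 mm thick; the four look alike. Origin: centre of its underside, 8 mm above the table; axes parallel to the old rack's.
- cell_cup_brush: The white cell of the old rack in which the cup brush starts; it is fixed and so marks that place in the row. Open tray 68 x 68 x 18 mm, walls and floor 4 mm thick; the four look alike. Origin: centre of its underside, 8 mm above the table; axes parallel to the old rack's.
- cell_sanding_drum: The white cell of the old rack in which the sanding drum starts; it is fixed and so marks that place in the row. Open tray 68 x 68 x 18 mm, walls and floor 4 mm thick; the four look alike. Origin: centre of its underside, 8 mm above the table; axes parallel to the old rack's.
- cell_flap_wheel: The white cell of the old rack in which the flap wheel starts; it is fixed and so marks that place in the row. Open tray 68 x 68 x 18 mm, walls and floor 4 mm thick; the four look alike. Origin: centre of its underside, 8 mm above the table; axes parallel to the old rack's.
Not all that is in view belongs to the job. Leave any blue look-alike of the cup_brush alone. What is shaped like the hole_saw but red is not meant.

How it is judged:
At the end, for the whole second after the job is handed in: Each attachment stands in the new cell mirroring its old place (1, 2, 3, 4 from the left become 4, 3, 2, 1): within 18 mm of the cell's middle along and across the row, underside within 6 mm of the cell floor, upright within 0.12 rad, at rest (below 0.02 m/s, 0.2 rad/s) (((y of cell_hole_saw in the frame of old_rack between 0.082 and 0.122 m and y of hole_saw in the frame of new_rack between -0.12 and -0.084 m) or (y of cell_hole_saw in the frame of old_rack between 0.014 and 0.054 m and y of hole_saw in the frame of new_rack between -0.052 and -0.016 m) or (y of cell_hole_saw in the frame of old_rack between -0.054 and -0.014 m and y of hole_saw in the frame of new_rack between 0.016 and 0.052 m) or (y of cell_hole_saw in the frame of old_rack between -0.122 and -0.082 m and y of hole_saw in the frame of new_rack between 0.084 and 0.12 m)) and x of hole_saw in the frame of new_rack between -0.018 and 0.018 m and z of hole_saw in the frame of new_rack between 0.006 and 0.018 m and angle between each of hole_saw, cup_brush, sanding_drum, flap_wheel's own z axis and vertical below 0.12 rad and linear speed of each of hole_saw, cup_brush, sanding_drum, flap_wheel below 0.02 m/s and angular speed of each of hole_saw, cup_brush, sanding_drum, flap_wheel below 0.2 rad/s and ((y of cell_cup_brush in the frame of old_rack between 0.082 and 0.122 m and y of cup_brush in the frame of new_rack between -0.12 and -0.084 m) or (y of cell_cup_brush in the frame of old_rack between 0.014 and 0.054 m and y of cup_brush in the frame of new_rack between -0.052 and -0.016 m) or (y of cell_cup_brush in the frame of old_rack between -0.054 and -0.014 m and y of cup_brush in the frame of new_rack between 0.016 and 0.052 m) or (y of cell_cup_brush in the frame of old_rack between -0.122 and -0.082 m and y of cup_brush in the frame of new_rack between 0.084 and 0.12 m)) and x of cup_brush in the frame of new_rack between -0.018 and 0.018 m and z of cup_brush in the frame of new_rack between 0.006 and 0.018 m and ((y of cell_sanding_drum in the frame of old_rack between 0.082 and 0.122 m and y of sanding_drum in the frame of new_rack between -0.12 and -0.084 m) or (y of cell_sanding_drum in the frame of old_rack between 0.014 and 0.054 m and y of sanding_drum in the frame of new_rack between -0.052 and -0.016 m) or (y of cell_sanding_drum in the frame of old_rack between -0.054 and -0.014 m and y of sanding_drum in the frame of new_rack between 0.016 and 0.052 m) or (y of cell_sanding_drum in the frame of old_rack between -0.122 and -0.082 m and y of sanding_drum in the frame of new_rack between 0.084 and 0.12 m)) and x of sanding_drum in the frame of new_rack between -0.018 and 0.018 m and z of sanding_drum in the frame of new_rack between 0.006 and 0.018 m and ((y of cell_flap_wheel in the frame of old_rack between 0.082 and 0.122 m and y of flap_wheel in the frame of new_rack between -0.12 and -0.084 m) or (y of cell_flap_wheel in the frame of old_rack between 0.014 and 0.054 m and y of flap_wheel in the frame of new_rack between -0.052 and -0.016 m) or (y of cell_flap_wheel in the frame of old_rack between -0.054 and -0.014 m and y of flap_wheel in the frame of new_rack between 0.016 and 0.052 m) or (y of cell_flap_wheel in the frame of old_rack between -0.122 and -0.082 m and y of flap_wheel in the frame of new_rack between 0.084 and 0.12 m)) and x of flap_wheel in the frame of new_rack between -0.018 and 0.018 m and z of flap_wheel in the frame of new_rack between 0.006 and 0.018 m); the robot touches nothing.
It also fails if it takes over 115 s, if anything falls off the work surface, if the arm or the gripper's body presses on something with over 40 N, if the wrist force passes 120 N, or if a joint passes its speed limit or range.

## Working session

There is one attempt and no reset: what is moved stays moved. The work goes in short steps, Python scripts to look and compute and a shell command to move; the robot and the scene stay as the last step left them, time stands still between calls to the robot, and variables do not carry over. Pictures are saved under pics/ and viewed, at most 14 in all, crops included, and the job is handed in when it is done.

```bash
mkdir -p pics; ls
python3 - <<'E'
from plant import r
import cv2
s=r.observe(); print(s)
for n in("top","side"):
    p=r.capture(n); cv2.imwrite(f"pics/{n}0.png",p["pixels"][:,:,::-1]); print({k:v for k,v in p.items() if k!="pixels"})
    for t in("hole_saw","cup_brush","sanding_drum","flap_wheel","old_rack","new_rack"):
        print(t,[(d["centre"][1]*640,d["centre"][0]*480,d["conf"]) for d in r.tip_of(t,p)])
E
```

```text
pics
{'time': 0.0, 'joint_pos': array([ 1.16998461e+00,  4.23832171e-01,  1.63069064e+00, -2.12306408e-05,
        1.08857645e+00, -1.89992899e-02]), 'joint_vel': array([-0.00034044, -0.00122625,  0.00122573, -0.00059112, -0.00193474,
       -0.00194899]), 'tau': array([-2.88119343e-03, -5.57391071e+01, -2.81730151e+01, -7.98269389e-05,
        7.30830361e-03, -6.86370299e-06]), 'tcp_pos': array([0.23265721, 0.57952925, 0.24755082]), 'ee_rot': array([-1.47769876e-04,  1.89743829e-01,  9.81833342e-01, -7.38731098e-04]), 'force': array([ 0.71571649,  0.30989072, -0.56666612]), 'moment': array([-0.00181179, -0.02903998,  0.01552936]), 'grip_force': 0.0, 'width': 0.08551931262015162}
{'vfov': 47.25305614422995, 'cx': 329.7203348529809, 'cy': 243.140108846758, 'rvec': array([ 2.20308114, -2.14956349,  0.08965121]), 'tvec': array([-0.04793262,  0.4875299 ,  0.8190328 ]), 'shot': 1}
hole_saw [(396.288, 255.888, 0.83), (463.296, 293.904, 0.56)]
cup_brush [(354.112, 263.808, 0.92), (314.688, 336.912, 0.61)]
sanding_drum [(308.992, 263.808, 0.72)]
flap_wheel [(264.32, 266.20799999999997, 0.81), (302.208, 158.496, 0.58), (353.6, 260.304, 0.32)]
old_rack []
new_rack [(303.68, 155.904, 0.93), (268.608, 267.408, 0.58)]
{'vfov': 46.20668306232444, 'cx': 317.3495236776537, 'cy': 247.20127402635035, 'rvec': array([ 2.09571649, -0.88586727,  0.41034661]), 'tvec': array([-0.37511586,  0.25296051,  0.53567263]), 'shot': 2}
hole_saw [(403.776, 402.71999999999997, 0.95), (365.888, 319.92, 0.69)]
cup_brush [(318.20799999999997, 298.896, 0.8), (219.008, 328.416, 0.57)]
sanding_drum [(277.376, 275.28000000000003, 0.64)]
flap_wheel [(248.32, 258.72, 0.8)]
old_rack []
new_rack [(355.584, 228.096, 0.64), (246.91199999999998, 257.424, 0.52), (278.72, 274.99199999999996, 0.19)]
```

View pics/top0.png

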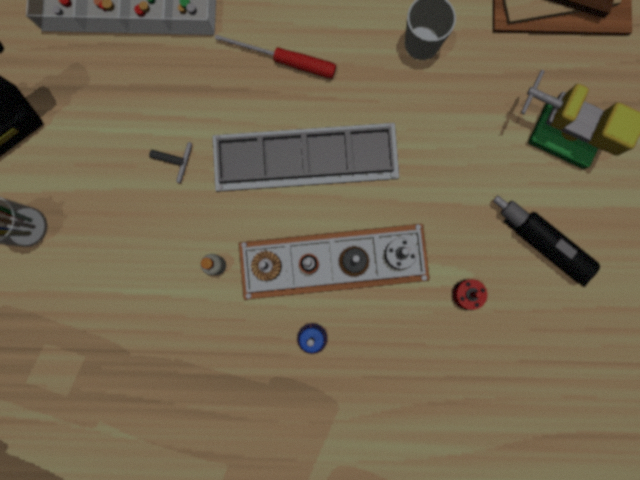

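View pics/side0.png

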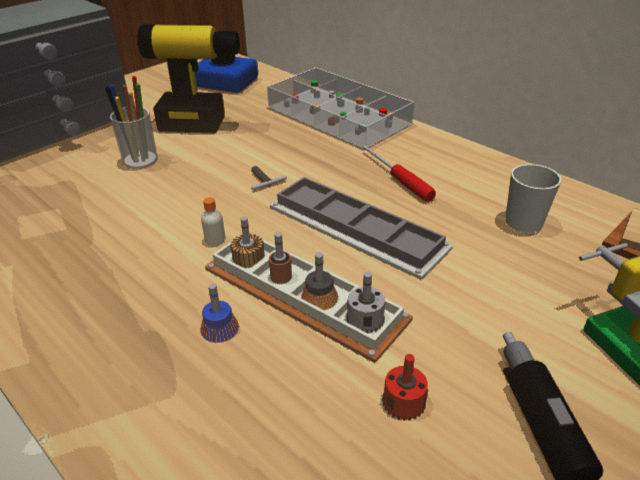

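The top view shows the old rack (corners about 240,243 / 422,226 / 428,279 / 245,298) holding, from the left, flap wheel (266,265), drum (309,264), brush (354,261) and saw (402,254). The empty new rack (214,134 to 398,180) lies farther from the robot. The blue and red look-alikes at (312,339) and (470,294) stay untouched. I'll zoom in for the shank tips.

Run:
```python
import cv2,numpy as np
a=cv2.imread("pics/top0.png")[110:310,200:440]; b=cv2.imread("pics/side0.png")[205:355,205:415]
cv2.imwrite("pics/c1.png",cv2.resize(a,(720,600),interpolation=cv2.INTER_CUBIC))
cv2.imwrite("pics/c2.png",cv2.resize(b,(798,570),interpolation=cv2.INTER_CUBIC))
```

```text
(no output)
```

View pics/c1.png

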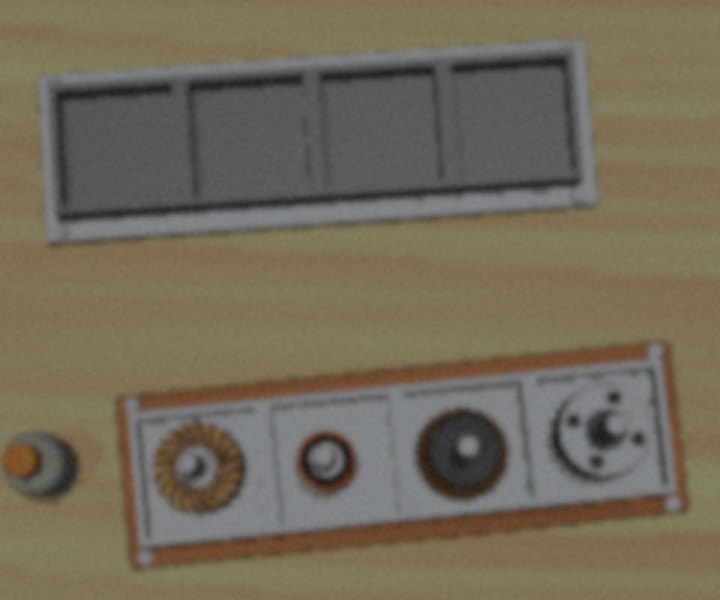

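View pics/c2.png

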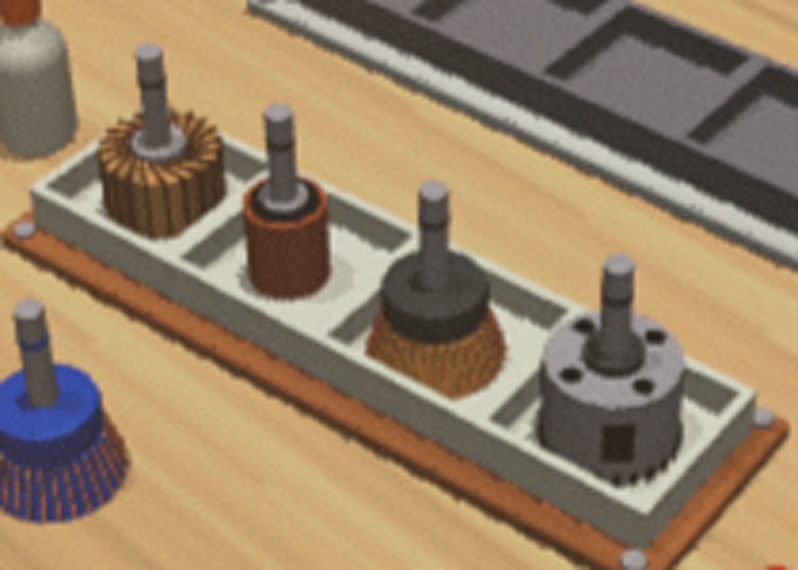

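```bash
cat > h.py <<'E'
import numpy as np,cv2
from plant import r
from scipy.spatial.transform import Rotation as R
def cam(n,p):
    f=240/np.tan(np.radians(p["vfov"])/2); K=np.array([[f,0,p["cx"]],[0,f,p["cy"]],[0,0,1]])
    return K,np.hstack([cv2.Rodrigues(p["rvec"])[0],p["tvec"].reshape(3,1)])
def onz(c,uv,z):
    K,T=c; Rm,t=T[:,:3],T[:,3]; C=-Rm.T@t; d=Rm.T@np.linalg.solve(K,[uv[0],uv[1],1]); return C+d*(z-C[2])/d[2]
def tri(c1,c2,a,b):
    X=cv2.triangulatePoints(c1[0]@c1[1],c2[0]@c2[1],np.array(a,float).reshape(2,1),np.array(b,float).reshape(2,1)).ravel(); return X[:3]/X[3]
def proj(c,X):
    v=c[0]@(c[1]@np.append(X,1)); return v[:2]/v[2]
def go(x,y,z,yaw=None):
    """shift in tool axes (mm) and turn (deg) to world target; yaw = desired heading of tool y axis (mod pi)"""
    s=r.observe(); q=s["ee_rot"]; A=R.from_quat(np.r_[q[1:],q[0]])
    d=A.inv().apply(np.array([x,y,z])-s["tcp_pos"])*1000
    m=A.as_matrix(); h=np.arctan2(m[1,1],m[0,1]); out=[np.round(d,1),"tcp",np.round(s["tcp_pos"],4),"heading",round(h,3),"t",s["time"]]
    if yaw is not None:
        e=(yaw-h+np.pi/2)%np.pi-np.pi/2; ty=h+e
        Z=np.array([0,0,-1.]); Y=np.array([np.cos(ty),np.sin(ty),0]); X=np.cross(Y,Z)
        B=R.from_matrix(np.c_[X,Y,Z]); out+=["turn",np.round(np.degrees((A.inv()*B).as_rotvec()),2)]
    print(*out)
E
python3 - <<'E'
from h import *
T=cam(0,r.capture("top"));S=cam(0,r.capture("side"))
t=np.array([[187,464],[322,459],[467,446],[616,427]])/3+[200,110]
s=np.array([[150,50],[279,111],[433,188],[619,263]])/3.8+205
for n,a,b,h in zip("fdbs",t,s,(70,74,74,76)):
    X=tri(T,S,a,b); print(n,X.round(4),"expected z",h+12,"onz",onz(T,a,.012+h/1e3).round(4),onz(S,b,.012+h/1e3).round(4),"rep",(proj(T,X)-a).round(1),(proj(S,X)-b).round(1))
for n,c in dict(new=[(40,78),(583,42),(596,205),(48,243)],old=[(120,398),(667,343),(686,508),(136,568)]).items():
    P=np.array([onz(T,np.array(p)/3+[200,110],.008) for p in c]); m=P.mean(0); e=(P[0]-P[1]+P[3]-P[2]); a=np.arctan2(-e[0],e[1])
    print(n,m.round(4),"sides",np.linalg.norm(P-np.roll(P,-1,0),axis=1).round(3),"yaw",a.round(3))
    for y in(.102,.034,-.034,-.102): print((m[:2]+y*np.array([-np.sin(a),np.cos(a)])).round(4), proj(S,np.r_[m[:2]+y*np.array([-np.sin(a),np.cos(a)]),.012]).round(0))
E
```

```text
f [0.4515 0.0575 0.0819] expected z 82 onz [0.4505 0.0583 0.082 ] [0.4525 0.0566 0.082 ] rep [ 0.6 -0.8] [-1.   0.1]
d [ 0.4555 -0.0065  0.0857] expected z 86 onz [ 0.4542 -0.0054  0.086 ] [ 0.4566 -0.0078  0.086 ] rep [ 0.8 -0.9] [-1.3  0.1]
b [ 0.4628 -0.074   0.0855] expected z 86 onz [ 0.462  -0.0732  0.086 ] [ 0.4631 -0.075   0.086 ] rep [ 0.5 -0.5] [-0.8  0.1]
s [ 0.4735 -0.1437  0.0884] expected z 88 onz [ 0.4725 -0.1427  0.088 ] [ 0.4749 -0.1442  0.088 ] rep [ 0.7 -0.7] [-1.1  0.2]
new [0.6245 0.0054 0.008 ] sides [0.287 0.087 0.287 0.088] yaw 0.093
[0.615 0.107] [305. 199.]
[0.6214 0.0392] [338. 214.]
[ 0.6277 -0.0285] [373. 229.]
[ 0.634  -0.0962] [411. 247.]
old [ 0.4616 -0.0435  0.008 ] sides [0.285 0.086 0.285 0.088] yaw 0.129
[0.4485 0.0577] [246. 259.]
[ 0.4572 -0.0098] [283. 277.]
[ 0.466  -0.0772] [322. 298.]
[ 0.4747 -0.1446] [365. 320.]
```

```bash
python3 -c "
from h import *
go(.4515,.0575,.19,.129)"
```

```text
[-397.6 -403.4   58.4] tcp [0.2328 0.58   0.2484] heading 1.189 t 0.8 turn [ 0.    0.   60.74]
```

```bash
R='[-397,-403,40,0,0,60.7]'; true; python3 -m handwheel '[[[-35,-35,3,0,0,7],[-70,-70,6,0,0,14],[-105,-105,9,0,0,21],[-140,-140,12,0,0,28],[-175,-175,15,0,0,35]]]' 0.2 60; python3 -c "
from h import *
go(.4515,.0575,.19,.129)"
```

```text
time: 1.3
tcp_pos: [0.3304, 0.3507, 0.2334]
ee_rot: [0.0, 0.478, 0.878, 0.0]
force: [1.4, 1.3, -0.3]
width: 0.0342
grip_force: 0.0
[-312.   -57.5   43.4] tcp [0.3304 0.3507 0.2334] heading 0.574 t 1.3 turn [ 4.000e-02 -1.000e-02  2.548e+01]
```

```bash
python3 -m handwheel '[[[-48,-9,7,0,0,6],[-96,-18,14,0,0,12],[-144,-27,21,0,0,18],[-192,-36,28,0,0,25],[-240,-45,35,0,0,25]]]' && python3 -c "
from h import *
go(.4515,.0575,.19,.129)"
```

```text
time: 1.8
tcp_pos: [0.4241, 0.125, 0.1984]
ee_rot: [0.0, 0.656, 0.754, 0.0]
force: [-0.2, 0.5, 0.9]
width: 0.034
grip_force: 0.0
[-70.6  17.8   8.5] tcp [0.4241 0.125  0.1984] heading 0.139 t 1.8 turn [ 0.06 -0.01  0.55]
```

```bash
python3 -m handwheel '[[[-40,10,4,0,0,0.6],[-70.6,17.8,8.5,0,0,0.6],[-70.6,17.8,8.5,0,0,0.6],[-70.6,17.8,8.5,0,0,0.6]]]' && python3 -c "
from h import *
go(.4515,.0575,.064,.129)"
```

```text
time: 2.2
tcp_pos: [0.4511, 0.0589, 0.1898]
ee_rot: [-0.0, 0.66, 0.751, -0.0]
force: [-0.3, 0.2, -0.4]
width: 0.0343
grip_force: 0.0
[ -1.5   0.2 125.8] tcp [0.4511 0.0589 0.1898] heading 0.129 t 2.2 turn [-0.02 -0.01  0.01]
```

```bash
python3 -m handwheel '[[[-1.5,0,40,0,0,0],[-1.5,0,75,0,0,0],[-1.5,0,105,0,0,0],[-1.5,0,125.5,0,0,0],[-1.5,0,125.5,0,0,0]]]' && python3 -m handwheel '[[[0,0,0,0,0,0],[0,0,0,0,0,0],[0,0,0,0,0,0],[0,0,0,0,0,0],[0,0,0,0,0,0]]]' 1 60 && python3 -c "
from h import *
go(.4515,.0575,.064,.129)"
```

```text
time: 2.7
tcp_pos: [0.4492, 0.0589, 0.0624]
ee_rot: [-0.002, 0.659, 0.753, -0.002]
force: [0.1, 0.4, 0.2]
width: 0.0342
grip_force: 0.0
time: 3.2
tcp_pos: [0.4521, 0.0581, 0.0653]
ee_rot: [0.001, 0.659, 0.752, 0.001]
force: [-0.3, 1.6, 6.7]
width: 0.0079
grip_force: 59.4
[-0.5 -0.7  1.3] tcp [0.4521 0.0581 0.0653] heading 0.131 t 3.2 turn [ 0.12 -0.01  0.12]
```

```bash
python3 -m handwheel '[[[0,0,-20,0,0,0],[0,0,-50,0,0,0],[0,0,-90,0,0,0],[0,0,-125,0,0,0],[0,0,-125,0,0,0]]]'
python3 - <<'E'
from h import *
p=r.capture("side"); cv2.imwrite("pics/s1.png",p["pixels"][:,:,::-1])
go(.634,-.0962,.19,.093)
E
```

```text
time: 3.7
tcp_pos: [0.4541, 0.0581, 0.1938]
ee_rot: [0.003, 0.659, 0.752, 0.003]
force: [-0.5, -0.5, -0.6]
width: 0.0085
grip_force: 58.7
[-176.6  159.5    2.7] tcp [0.4528 0.058  0.1917] heading 0.131 t 3.75 turn [0.33 0.   2.19]
```

View pics/s1.png

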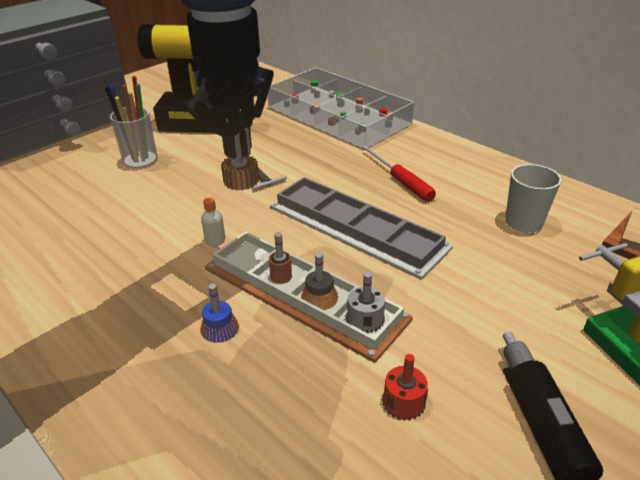

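The flap wheel hangs upright in the gripper (240,172) and its old cell is empty. Next I carry it to the right-end new cell.

```bash
python3 -m handwheel '[[[-30,27,0,0,0,0.6],[-66,60,0,0,0,1.2],[-102,93,0,0,0,1.8],[-138,126,0,0,0,2],[-168,152,0,0,0,2.2]]]' && python3 -c "
from h import *
go(.634,-.0962,.10,.093)"
```

```text
time: 4.25
tcp_pos: [0.625, -0.0905, 0.1875]
ee_rot: [-0.001, 0.674, 0.739, -0.0]
force: [0.4, -0.0, -0.6]
width: 0.008
grip_force: 58.7
[-6.5  8.6 87.5] tcp [ 0.625  -0.0905  0.1875] heading 0.092 t 4.25 turn [-0.09 -0.02 -0.05]
```

```bash
python3 -m handwheel '[[[-7,8,10,0,0,0],[-7,8,45,0,0,0],[-7,8,75,0,0,0],[-7,8,88,0,0,0],[-7,8,88,0,0,0]]]' && python3 -m handwheel '[[[0,0,0,0,0,0],[0,0,0,0,0,0]]]' && python3 -c "
from h import *
go(.634,-.0962,.066,.093)"
```

```text
time: 4.75
tcp_pos: [0.6301, -0.0942, 0.0982]
ee_rot: [-0.003, 0.673, 0.739, -0.002]
force: [-0.2, -0.4, -0.7]
width: 0.0079
grip_force: 58.7
time: 4.95
tcp_pos: [0.6336, -0.0949, 0.1028]
ee_rot: [0.001, 0.673, 0.739, 0.001]
force: [-0.2, -1.1, 0.3]
width: 0.008
grip_force: 58.7
[-1.3  0.2 36.8] tcp [ 0.6336 -0.0949  0.1028] heading 0.093 t 4.95 turn [0.14 0.03 0.01]
```

```bash
python3 -m handwheel '[[[-1,0,12,0,0,0],[-1,0,24,0,0,0],[-1,0,33,0,0,0],[-1,0,36.5,0,0,0],[-1,0,36.5,0,0,0]]]' && python3 -m handwheel '[[[0,0,0,0,0,0],[0,0,0,0,0,0]]]' && python3 -c "
from h import *
go(.634,-.0962,.065,.093)"
```

```text
time: 5.45
tcp_pos: [0.632, -0.0958, 0.0654]
ee_rot: [-0.001, 0.674, 0.739, -0.001]
force: [-6.2, 0.7, 12.2]
width: 0.0079
grip_force: 60.1
time: 5.65
tcp_pos: [0.6321, -0.0958, 0.0654]
ee_rot: [-0.001, 0.673, 0.739, -0.0]
force: [-5.0, 0.8, 11.8]
width: 0.0081
grip_force: 60.1
[-0.5  1.9  0.4] tcp [ 0.6321 -0.0958  0.0654] heading 0.093 t 5.65 turn [-0.09 -0.02 -0.  ]
```

```bash
python3 -m handwheel '[[[0,0,-0.5,0,0,0],[0,0,-0.5,0,0,0],[0,0,-0.5,0,0,0],[0,0,-0.5,0,0,0],[0,0,-0.5,0,0,0]]]' 0.2 && python3 -m handwheel '[[[0,0,-20,0,0,0],[0,0,-60,0,0,0],[0,0,-100,0,0,0],[0,0,-120,0,0,0],[0,0,-120,0,0,0]]]' && python3 -c "
from h import *
go(.4555,-.0065,.19,.129)"
```

```text
time: 6.15
tcp_pos: [0.6326, -0.0959, 0.065]
ee_rot: [-0.0, 0.674, 0.739, -0.0]
force: [0.1, 0.4, 0.5]
width: 0.0339
grip_force: 0.0
time: 6.65
tcp_pos: [0.6349, -0.0963, 0.1891]
ee_rot: [0.003, 0.674, 0.739, 0.002]
force: [0.4, 0.5, 0.5]
width: 0.0342
grip_force: 0.0
[ 106.1 -170.3   -2.2] tcp [ 0.6349 -0.0963  0.1891] heading 0.093 t 6.65 turn [ 0.37  0.11 -2.07]
```

```bash
python3 -m handwheel '[[[20,-32,0,0,0,-1],[44,-71,0,0,0,-2],[68,-110,0,0,0,-2],[92,-149,0,0,0,-2],[106,-169,0,0,0,-2]]]' && python3 -m handwheel '[[[0,0,0,0,0,0],[0,0,0,0,0,0]]]' && python3 -c "
from h import *
go(.4555,-.0065,.072,.129)"
```

```text
time: 7.15
tcp_pos: [0.4499, -0.0051, 0.1838]
ee_rot: [-0.002, 0.66, 0.751, -0.002]
force: [0.4, 0.8, -0.4]
width: 0.0337
grip_force: 0.0
time: 7.35
tcp_pos: [0.4545, -0.0059, 0.1849]
ee_rot: [-0.0, 0.66, 0.751, -0.0]
force: [-0.6, -0.6, 0.0]
width: 0.0345
grip_force: 0.0
[ -0.7   0.9 112.9] tcp [ 0.4545 -0.0059  0.1849] heading 0.129 t 7.35 turn [-0.01  0.   -0.03]
```

```bash
python3 -m handwheel '[[[-0.5,1,30,0,0,0],[-0.5,1,60,0,0,0],[-0.5,1,90,0,0,0],[-0.5,1,112,0,0,0],[-0.5,1,112,0,0,0]]]' && python3 -m handwheel '[[[0,0,0,0,0,0],[0,0,0,0,0,0],[0,0,0,0,0,0],[0,0,0,0,0,0],[0,0,0,0,0,0]]]' 1 60 && python3 -c "
from h import *
go(.4555,-.0065,.072,.129)" && python3 -m handwheel '[[[0,0,-20,0,0,0],[0,0,-50,0,0,0],[0,0,-90,0,0,0],[0,0,-120,0,0,0],[0,0,-120,0,0,0]]]' && python3 -c "
from h import *
go(.6277,-.0285,.19,.093)"
```

```text
time: 7.85
tcp_pos: [0.4548, -0.0069, 0.0705]
ee_rot: [-0.002, 0.661, 0.751, -0.002]
force: [-0.2, -0.1, 0.3]
width: 0.0341
grip_force: 0.0
time: 8.35
tcp_pos: [0.4561, -0.0065, 0.074]
ee_rot: [0.001, 0.66, 0.751, 0.0]
force: [-0.1, -0.5, 3.1]
width: 0.0083
grip_force: 58.6
[ 0.  -0.6  2. ] tcp [ 0.4561 -0.0065  0.074 ] heading 0.128 t 8.35 turn [ 0.09  0.02 -0.06]
time: 8.85
tcp_pos: [0.4582, -0.0065, 0.1973]
ee_rot: [0.003, 0.66, 0.751, 0.003]
force: [-0.4, 0.3, -1.4]
width: 0.0077
grip_force: 58.6
[-43.4 165.3   8.7] tcp [ 0.4582 -0.0065  0.1973] heading 0.128 t 8.85 turn [0.46 0.07 2.  ]
```

```bash
python3 -m handwheel '[[[-9,33,0,0,0,0.6],[-18,70,0,0,0,1.2],[-29,110,0,0,0,2],[-39,148,0,0,0,2],[-44,167,0,0,0,2]]]' && python3 -m handwheel '[[[0,0,0,0,0,0],[0,0,0,0,0,0]]]' && python3 -c "
from h import *
go(.6277,-.0285,.10,.093)"
```

```text
time: 9.35
tcp_pos: [0.6295, -0.0292, 0.1924]
ee_rot: [0.0, 0.674, 0.739, 0.0]
force: [0.4, 0.7, -0.7]
width: 0.0079
grip_force: 58.6
time: 9.55
tcp_pos: [0.6256, -0.0287, 0.1919]
ee_rot: [-0.001, 0.674, 0.739, -0.001]
force: [-1.5, -0.1, -0.7]
width: 0.0075
grip_force: 58.6
[-0.   2.4 91.9] tcp [ 0.6256 -0.0287  0.1919] heading 0.093 t 9.55 turn [-0.16 -0.03 -0.01]
```

```bash
python3 -m handwheel '[[[0,1,30,0,0,0],[0,1,60,0,0,0],[0,1,85,0,0,0],[0,1,95,0,0,0],[0,1,100,0,0,0]]]' && python3 -m handwheel '[[[0,0,0,0,0,0],[0,0,0,0,0,0]]]' && python3 -c "
from h import *
go(.6277,-.0285,.074,.093)"
```

```text
time: 10.05
tcp_pos: [0.6263, -0.0285, 0.0924]
ee_rot: [-0.001, 0.673, 0.739, -0.001]
force: [0.4, 0.3, -0.1]
width: 0.0083
grip_force: 58.6
time: 10.25
tcp_pos: [0.6285, -0.0287, 0.0945]
ee_rot: [0.001, 0.673, 0.739, 0.001]
force: [0.0, 0.2, -0.4]
width: 0.0079
grip_force: 58.6
[ 0.3 -0.8 20.5] tcp [ 0.6285 -0.0287  0.0945] heading 0.093 t 10.25 turn [0.1  0.02 0.  ]
```

```bash
python3 -m handwheel '[[[0,0,6,0,0,0],[0,0,12,0,0,0],[0,0,17,0,0,0],[0,0,20,0,0,0],[0,0,20,0,0,0]]]' && python3 -m handwheel '[[[0,0,0,0,0,0],[0,0,0,0,0,0]]]'
```

```text
time: 10.75
tcp_pos: [0.6279, -0.0287, 0.0741]
ee_rot: [-0.0, 0.674, 0.739, -0.0]
force: [-2.2, 0.2, 8.8]
width: 0.0084
grip_force: 59.7
time: 10.95
tcp_pos: [0.6279, -0.0287, 0.074]
ee_rot: [-0.0, 0.674, 0.739, -0.0]
force: [-3.5, 1.1, 8.7]
width: 0.008
grip_force: 59.7
```

Floor contact. I release, retreat, and go to the brush.

```bash
python3 -m handwheel '[[[0,0,-0.5,0,0,0],[0,0,-0.5,0,0,0],[0,0,-0.5,0,0,0],[0,0,-0.5,0,0,0],[0,0,-0.5,0,0,0]]]' 0.2 && python3 -m handwheel '[[[0,0,-20,0,0,0],[0,0,-60,0,0,0],[0,0,-95,0,0,0],[0,0,-115,0,0,0],[0,0,-115,0,0,0]]]' && python3 -c "
from h import *
go(.4628,-.074,.19,.129)"
```

```text
time: 11.45
tcp_pos: [0.6278, -0.0287, 0.0736]
ee_rot: [-0.0, 0.673, 0.739, -0.0]
force: [0.0, -0.2, 0.1]
width: 0.0345
grip_force: 0.0
time: 11.95
tcp_pos: [0.6299, -0.0288, 0.1924]
ee_rot: [0.002, 0.673, 0.739, 0.002]
force: [0.4, 0.2, -0.7]
width: 0.0341
grip_force: 0.0
[ -29.5 -170.6    1.3] tcp [ 0.6299 -0.0288  0.1924] heading 0.093 t 11.95 turn [ 0.36  0.06 -2.07]
```

```bash
python3 -m handwheel '[[[-6,-34,0,0,0,-1],[-13,-74,0,0,0,-2],[-20,-114,0,0,0,-2],[-26,-150,0,0,0,-2],[-29.5,-168.5,0,0,0,-2]]]' && python3 -m handwheel '[[[0,0,0,0,0,0],[0,0,0,0,0,0]]]' && python3 -c "
from h import *
go(.4628,-.074,.072,.129)"
```

```text
time: 12.45
tcp_pos: [0.4589, -0.0738, 0.1874]
ee_rot: [-0.002, 0.661, 0.751, -0.001]
force: [0.7, -1.8, 0.4]
width: 0.034
grip_force: 0.0
time: 12.65
tcp_pos: [0.4631, -0.0738, 0.1885]
ee_rot: [0.0, 0.661, 0.751, 0.0]
force: [0.6, 0.3, -0.7]
width: 0.0341
grip_force: 0.0
[ -0.2  -0.4 116.5] tcp [ 0.4631 -0.0738  0.1885] heading 0.127 t 12.65 turn [ 0.01 -0.   -0.1 ]
```

```bash
python3 -m handwheel '[[[0,0,30,0,0,0],[0,0,60,0,0,0],[0,0,90,0,0,0],[0,0,116,0,0,0],[0,0,116,0,0,0]]]' && python3 -m handwheel '[[[0,0,0,0,0,0],[0,0,0,0,0,0],[0,0,0,0,0,0],[0,0,0,0,0,0],[0,0,0,0,0,0]]]' 1 60 && python3 -m handwheel '[[[0,0,-20,0,0,0],[0,0,-50,0,0,0],[0,0,-90,0,0,0],[0,0,-120,0,0,0],[0,0,-120,0,0,0]]]' && python3 -c "
from h import *
go(.6214,.0392,.19,.093)"
```

```text
time: 13.15
tcp_pos: [0.4619, -0.0731, 0.0698]
ee_rot: [-0.002, 0.66, 0.751, -0.001]
force: [-0.3, 0.8, 0.5]
width: 0.034
grip_force: 0.0
time: 13.65
tcp_pos: [0.4632, -0.0738, 0.0735]
ee_rot: [0.001, 0.661, 0.751, 0.0]
force: [0.1, -1.1, -0.4]
width: 0.0081
grip_force: 58.4
time: 14.15
tcp_pos: [0.4654, -0.0742, 0.1969]
ee_rot: [0.004, 0.661, 0.751, 0.002]
force: [0.4, -0.0, -1.8]
width: 0.008
grip_force: 58.6
[ 92.6 169.1   8. ] tcp [ 0.4654 -0.0742  0.1969] heading 0.128 t 14.15 turn [0.46 0.14 1.99]
```

```bash
python3 -m handwheel '[[[18,33,0,0,0,0.6],[40,72,0,0,0,1.2],[62,112,0,0,0,2],[82,150,0,0,0,2],[93,171,0,0,0,2]]]' && python3 -m handwheel '[[[0,0,0,0,0,0],[0,0,0,0,0,0]]]' && python3 -c "
from h import *
go(.6214,.0392,.0945,.093)"
```

```text
time: 14.65
tcp_pos: [0.6227, 0.0423, 0.1919]
ee_rot: [0.0, 0.673, 0.74, 0.0]
force: [0.1, -0.1, -1.0]
width: 0.0077
grip_force: 58.7
time: 14.85
tcp_pos: [0.6197, 0.0405, 0.1915]
ee_rot: [-0.001, 0.673, 0.739, -0.001]
force: [-0.4, -0.4, -0.8]
width: 0.0078
grip_force: 58.7
[-1.4  1.8 97. ] tcp [0.6197 0.0405 0.1915] heading 0.094 t 14.85 turn [-0.13  0.    0.04]
```

```bash
python3 -m handwheel '[[[1,1,30,0,0,0],[1,1,60,0,0,0],[1,1,85,0,0,0],[1,1,95,0,0,0],[1,1,98,0,0,0]]]' && python3 -m handwheel '[[[0,0,0,0,0,0],[0,0,0,0,0,0]]]' && python3 -c "
from h import *
go(.6214,.0392,.0735,.093)"
```

```text
time: 15.35
tcp_pos: [0.6199, 0.0407, 0.0936]
ee_rot: [-0.001, 0.674, 0.739, -0.001]
force: [0.4, -0.3, -1.5]
width: 0.008
grip_force: 58.7
time: 15.55
tcp_pos: [0.6222, 0.0413, 0.0961]
ee_rot: [0.001, 0.674, 0.739, 0.001]
force: [0.6, -1.0, -0.4]
width: 0.0082
grip_force: 58.7
[-2.  -1.1 22.6] tcp [0.6222 0.0413 0.0961] heading 0.093 t 15.55 turn [ 0.11  0.01 -0.02]
```

```bash
python3 -m handwheel '[[[-2,0,6,0,0,0],[-2,0,12,0,0,0],[-2,0,18,0,0,0],[-2,0,22,0,0,0],[-2,0,22,0,0,0]]]' && python3 -m handwheel '[[[0,0,0,0,0,0],[0,0,0,0,0,0]]]'
```

```text
time: 16.05
tcp_pos: [0.6215, 0.0395, 0.0734]
ee_rot: [-0.0, 0.673, 0.739, -0.0]
force: [-4.3, -0.8, 8.8]
width: 0.0081
grip_force: 59.7
time: 16.25
tcp_pos: [0.6215, 0.0394, 0.0734]
ee_rot: [-0.0, 0.673, 0.739, -0.0]
force: [-4.3, -0.7, 9.1]
width: 0.0078
grip_force: 59.7
```

```bash
python3 -m handwheel '[[[0,0,-0.5,0,0,0],[0,0,-0.5,0,0,0],[0,0,-0.5,0,0,0],[0,0,-0.5,0,0,0],[0,0,-0.5,0,0,0]]]' 0.2 && python3 -m handwheel '[[[0,0,-20,0,0,0],[0,0,-60,0,0,0],[0,0,-95,0,0,0],[0,0,-115,0,0,0],[0,0,-115,0,0,0]]]' && python3 -c "
from h import *
go(.4735,-.1437,.19,.129)"
```

```text
time: 16.75
tcp_pos: [0.6216, 0.0394, 0.0731]
ee_rot: [-0.0, 0.674, 0.739, -0.0]
force: [0.7, 0.8, -0.5]
width: 0.0341
grip_force: 0.0
time: 17.25
tcp_pos: [0.6238, 0.0395, 0.1919]
ee_rot: [0.002, 0.673, 0.739, 0.002]
force: [0.4, -0.2, 0.2]
width: 0.0341
grip_force: 0.0
[-168.5 -166.6    0.9] tcp [0.6238 0.0395 0.1919] heading 0.093 t 17.25 turn [ 0.36  0.02 -2.07]
```

```bash
python3 -m handwheel '[[[-33,-33,0,0,0,-1],[-67,-66,0,0,0,-2],[-102,-100,0,0,0,-2],[-136,-133,0,0,0,-2],[-168,-164.5,0,0,0,-2]]]' && python3 -m handwheel '[[[-0.5,0,0,0,0,0],[-0.5,0,0,0,0,0],[-0.5,0,0,0,0,0]]]' && python3 -c "
from h import *
go(.4735,-.1437,.075,.129)"
```

```text
time: 17.75
tcp_pos: [0.4714, -0.1441, 0.1873]
ee_rot: [-0.001, 0.66, 0.751, -0.0]
force: [0.7, -1.0, 0.5]
width: 0.0345
grip_force: 0.0
time: 18.05
tcp_pos: [0.4739, -0.1432, 0.1879]
ee_rot: [-0.0, 0.66, 0.751, 0.0]
force: [0.0, 0.6, 0.4]
width: 0.0335
grip_force: 0.0
[ -0.5  -0.5 112.9] tcp [ 0.4739 -0.1432  0.1879] heading 0.128 t 18.05 turn [-0.01 -0.02 -0.06]
```

```bash
python3 -m handwheel '[[[0,0,30,0,0,0],[0,0,60,0,0,0],[0,0,90,0,0,0],[0,0,112.5,0,0,0],[0,0,112.5,0,0,0]]]' && python3 -m handwheel '[[[0,0,0,0,0,0],[0,0,0,0,0,0],[0,0,0,0,0,0],[0,0,0,0,0,0],[0,0,0,0,0,0]]]' 1 60 && python3 -m handwheel '[[[0,0,-20,0,0,0],[0,0,-50,0,0,0],[0,0,-90,0,0,0],[0,0,-120,0,0,0],[0,0,-120,0,0,0]]]' && python3 -c "
from h import *
go(.615,.107,.19,.093)"
```

```text
time: 18.55
tcp_pos: [0.4723, -0.1419, 0.073]
ee_rot: [-0.003, 0.66, 0.752, -0.001]
force: [0.2, 0.0, -0.9]
width: 0.0342
grip_force: 0.0
time: 19.05
tcp_pos: [0.4741, -0.1438, 0.0766]
ee_rot: [0.001, 0.661, 0.751, 0.0]
force: [-0.7, 0.7, 3.4]
width: 0.008
grip_force: 58.8
time: 19.55
tcp_pos: [0.476, -0.1445, 0.2]
ee_rot: [0.004, 0.661, 0.751, 0.002]
force: [0.1, 0.1, -1.6]
width: 0.008
grip_force: 58.8
[231.8 169.9  10.4] tcp [ 0.476  -0.1445  0.2   ] heading 0.128 t 19.55 turn [0.43 0.2  1.99]
```

```bash
python3 -m handwheel '[[[25,18,0,0,0,0.6],[63,46,0,0,0,1.2],[102,75,0,0,0,2],[140,103,0,0,0,2],[175,128,0,0,0,2]]]' && python3 -m handwheel '[[[0,0,0,0,0,0],[0,0,0,0,0,0]]]' && python3 -c "
from h import *
go(.615,.107,.19,.093)"
```

```text
time: 20.05
tcp_pos: [0.5784, 0.0482, 0.1946]
ee_rot: [-0.0, 0.673, 0.739, -0.0]
force: [0.9, -1.0, -1.0]
width: 0.008
grip_force: 58.8
time: 20.25
tcp_pos: [0.5774, 0.0471, 0.1944]
ee_rot: [-0.001, 0.673, 0.74, -0.001]
force: [0.4, -1.0, -2.5]
width: 0.008
grip_force: 58.8
[56.1 43.1  4.3] tcp [0.5774 0.0471 0.1944] heading 0.095 t 20.25 turn [-0.14  0.01  0.12]
```

```bash
python3 -m handwheel '[[[19,14,0,0,0,0.1],[40,31,0,0,0,0.1],[56,42,0,0,0,0.1],[56,42,0,0,0,0.1],[56,42,0,0,0,0.1]]]' && python3 -m handwheel '[[[0,0,30,0,0,0],[0,0,60,0,0,0],[0,0,85,0,0,0],[0,0,96,0,0,0],[0,0,96,0,0,0]]]' && python3 -m handwheel '[[[0,0,0,0,0,0],[0,0,0,0,0,0]]]' && python3 -c "
from h import *
go(.615,.107,.0765,.093)"
```

```text
time: 20.75
tcp_pos: [0.614, 0.1052, 0.1952]
ee_rot: [-0.0, 0.674, 0.739, -0.001]
force: [-0.6, -0.8, -1.8]
width: 0.0079
grip_force: 58.9
time: 21.25
tcp_pos: [0.6133, 0.1049, 0.0983]
ee_rot: [-0.001, 0.674, 0.738, -0.002]
force: [-0.2, 0.3, -1.2]
width: 0.0082
grip_force: 59.0
time: 21.45
tcp_pos: [0.6158, 0.1059, 0.1013]
ee_rot: [0.001, 0.674, 0.739, 0.001]
force: [0.4, -0.2, -2.0]
width: 0.0079
grip_force: 59.0
[ 1.2 -0.7 24.8] tcp [0.6158 0.1059 0.1013] heading 0.091 t 21.45 turn [ 0.14 -0.   -0.11]
```

```bash
python3 -m handwheel '[[[1,0,7,0,0,0],[1,0,14,0,0,0],[1,0,20,0,0,0],[1,0,24,0,0,0],[1,0,24,0,0,0]]]' && python3 -m handwheel '[[[0,0,0,0,0,0],[0,0,0,0,0,0]]]'
```

```text
time: 21.95
tcp_pos: [0.6146, 0.107, 0.0766]
ee_rot: [-0.0, 0.674, 0.739, -0.0]
force: [-4.8, 0.1, 9.8]
width: 0.0078
grip_force: 60.3
time: 22.15
tcp_pos: [0.6146, 0.107, 0.0766]
ee_rot: [-0.0, 0.674, 0.739, -0.0]
force: [-4.5, -0.2, 10.1]
width: 0.0079
grip_force: 60.2
```

```bash
python3 -m handwheel '[[[0,0,-0.5,0,0,0],[0,0,-0.5,0,0,0],[0,0,-0.5,0,0,0],[0,0,-0.5,0,0,0],[0,0,-0.5,0,0,0]]]' 0.2 && python3 -m handwheel '[[[0,0,-20,0,0,0],[0,0,-60,0,0,0],[0,0,-100,0,0,0],[0,0,-140,0,0,0],[0,0,-170,0,0,0]]]' && python3 -m handwheel '[[[30,-40,0,0,0,0],[60,-80,0,0,0,0],[90,-110,0,0,0,0],[120,-140,0,0,0,0],[130,-150,0,0,0,0]]]' && python3 -m handwheel '[[[0,0,0,0,0,0],[0,0,0,0,0,0],[0,0,0,0,0,0]]]'
python3 - <<'E'
from h import *
p=r.capture("side"); q=r.capture("top")
cv2.imwrite("pics/e1.png",np.hstack([cv2.resize(p["pixels"][150:350,200:460],(400,308)),cv2.resize(q["pixels"][100:310,190:450],(400,308))])[:,:,::-1])
E
```

```text
time: 22.65
tcp_pos: [0.6147, 0.1069, 0.0762]
ee_rot: [-0.0, 0.674, 0.739, -0.0]
force: [0.3, 0.2, -0.2]
width: 0.0341
grip_force: 0.0
time: 23.15
tcp_pos: [0.6153, 0.107, 0.2491]
ee_rot: [0.001, 0.674, 0.739, 0.001]
force: [0.9, 0.4, 0.4]
width: 0.034
grip_force: 0.0
time: 23.65
tcp_pos: [0.4506, 0.2241, 0.2463]
ee_rot: [-0.0, 0.673, 0.739, -0.0]
force: [0.9, -0.2, 0.5]
width: 0.0341
grip_force: 0.0
time: 23.95
tcp_pos: [0.4547, 0.2222, 0.2464]
ee_rot: [0.0, 0.674, 0.738, 0.0]
force: [-0.3, 0.7, -0.2]
width: 0.0344
grip_force: 0.0
```

View pics/e1.png

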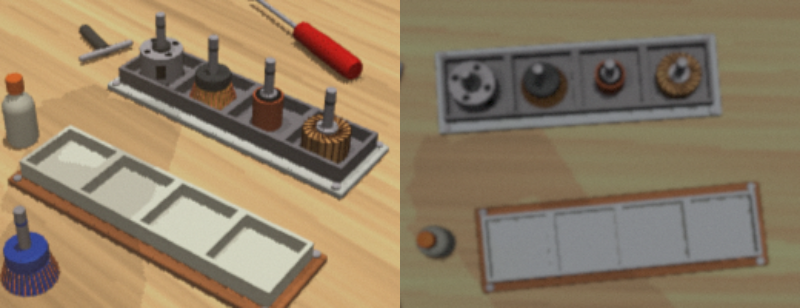

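Both views show all four attachments upright and centred in the new rack. From the left they stand saw (473,87), brush (540,82), drum (608,77), flap wheel (678,72), the reverse of the old order. The arm is clear of the rack.

```bash
python3 -c "
from plant import r
print(r.job_done())"
```

```text
the job is handed in; nothing more can be done
None
```

The four attachments stand upright in the aluminium rack in reversed order (from the left: hole saw, cup brush, sanding drum, flap wheel), and the job was handed in at about 24 s with no verdict returned.

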